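# Lock the filter unit's access panel with its two quarter-turn fasteners

## Task

The dark grey access panel on top of the white bench filter unit stands slightly ajar on its springs. Set a fingertip in the slot of each of the panel's two fasteners, press the panel down and turn the fastener clockwise a full quarter turn to its stop, so that both are locked and the panel stays down when you let go. Nothing is to be gripped or lifted: leave the glassware and the other things standing where they are, and do not pull the panel up.

Things in the scene. Friction and masses are not known exactly. Their poses are not given: they have to be found in the camera images.
- filter_unit: fixed white bench filter unit, 300 (x, front to back) x 310 (y) x 108 mm high. Origin: centre of its underside. x points from the front (fastener side) to the back, y to its left, z up. Fastener axes at x -85, y +85 and -85 mm; panel hinge along y at x 85, z 100. Panel 230 x 304 mm; behind it a fixed deck, x 87 to 150, 108 high
- panel (a joint): opening of the hinged dark grey panel, rad: 0 = pressed home (hard stop), grows as the front edge rises. Springs hold it at about 0.04 when free (7 mm up at the fasteners); pressing it home at a fastener takes about 9 N. Each fastener's tongue passes under its keeper only while the panel is within 2 mm of home there; locked, it stays at about 0.012
- fastener_left_slot (a point): centre of the floor of the left (+y) fastener's slot, on the turning axis. Round bare steel head 66 mm across in a raised collar on the panel (70 mm inside, 80 outside), both 17 mm above the panel; a straight slot across the whole head, 26 mm wide, 66 long, 14 deep. x axis: along the slot, turning with the head; z: up. The floor is 111 mm above the bench with the panel pressed home, 7 mm higher at the start
- fastener_right_slot (a point): centre of the floor of the right (-y) fastener's slot, on the turning axis. Round bare steel head 66 mm across in a raised collar on the panel (70 mm inside, 80 outside), both 17 mm above the panel; a straight slot across the whole head, 26 mm wide, 66 long, 14 deep. x axis: along the slot, turning with the head; z: up. The floor is 111 mm above the bench with the panel pressed home, 7 mm higher at the start
- fastener_left (a joint): left fastener's turn, rad: 0 to 0.3 = unlocked (slot runs front to back of the unit), grows clockwise seen from above, 1.571 = locked (slot runs left to right); hard stops at 0 and 1.58. Friction 0.08 N m; stays where it is left. With the panel not pressed down it jams at about 1.2
- fastener_right (a joint): right fastener's turn, rad: 0 to 0.3 = unlocked (slot runs front to back of the unit), grows clockwise seen from above, 1.571 = locked (slot runs left to right); hard stops at 0 and 1.58. Friction 0.08 N m; stays where it is left. With the panel not pressed down it jams at about 1.2
- petri_dish: loose bystander: glass dish 52 mm across, 14 mm high, on the unit's rear deck; origin under its centre
- jar: loose bystander: amber jar 42 mm across, 55 mm high, on the unit's rear deck; origin under its centre
- beaker: loose bystander: glass beaker 68 mm across, 90 mm high, on the bench left of the unit; origin under its centre
- cup: loose bystander: clear cup 76 mm across, 100 mm high, on the bench right of the unit; origin under its centre
- marker: loose bystander: black marker 135 x 14 x 14 mm, lying in front of the unit; origin under its centre, x along it
- tube_rack: loose bystander: white test-tube rack 70 x 200 mm, 122 mm high with its tubes, on the bench far right; origin under its centre

How it is judged:
At the end, for the whole second after the job is handed in: both fasteners turned to at least 1.40 rad (80 degrees) and the panel held down by them, open less than 0.026 rad, at rest (value of joint each of fastener_left, fastener_right above 1.4 rad and value of joint panel below 0.026 rad and velocity of joint panel below 0.02 rad/s); the robot touches nothing.
It fails at once if the panel is pulled up (open beyond 0.09 rad) (value of joint panel above 0.09 rad).
It fails at once if the petri dish or the jar is moved more than 30 mm, tipped or lifted (distance of any of petri_dish, jar from where it was at the start of the episode above 0.03 m or angle between any of petri_dish, jar's own z axis and vertical above 0.4 rad).
It fails at once if the beaker or the cup is moved more than 30 mm, tipped or lifted (distance of any of beaker, cup from where it was at the start of the episode above 0.03 m or angle between any of beaker, cup's own z axis and vertical above 0.4 rad).
It fails at once if the marker or the tube rack is moved more than 30 mm, tipped or lifted (distance of any of marker, tube_rack from where it was at the start of the episode above 0.03 m or angle between tube_rack's own z axis and vertical above 0.4 rad).
It also fails if it takes over 58 s, if anything falls off the work surface, if the arm or the gripper's body presses on something with over 40 N, if the wrist force passes 120 N, or if a joint passes its speed limit or range.

## Robot

A 6-joint arm with a two-finger parallel gripper is mounted at the origin on the work surface. World frame = base frame: x ahead of the robot, y to its left, z up, the work surface at z = 0. Lengths are in m, angles in rad, forces in N, time in s.
With the tool pointing down it reaches from about 0.4 to 0.825 m from the base axis. Payload 7 kg.
Tool frame: the origin (TCP) lies on the centre line of the jaws, within the pads' length; the fingertips stand 22 mm ahead of it and the grasp point (between the pads) lies 3 mm ahead of it; z points along the fingers, y is the line along which they close (so a half turn about z gives the same grasp; the last joint's range is limited). The gripper opens to 88 mm and grips with 3 to 60 N. Pads are 19 mm wide; open, the fingers measure 130 mm over their backs; the gripper's body (78 mm by 193 mm) begins 47 mm behind the grasp point.
Start: joints at [1.583, 0.359, 0.012, 0, -1.224, -0.288], TCP at [0.184, 0.649, 0.249] pointing down, gripper open.
Joint ranges: [-3.07, 3.07], [-1.43, 2.12], [-1.02, 1.25], [-3.03, 1.67], [-3.05, -0], [-3.03, 3.03]. Speed limits (rad/s): [2.39, 2.39, 3.01, 3.14, 3.14, 3.14].

## Interface

Orientations are given as [roll, pitch, yaw] about the fixed x, y, z axes, in that order (R = Rz(yaw) Ry(pitch) Rx(roll)).
In Python, from station import monitor, viewer, order gives the robot as it stands. The module is installed in compiled form; this text tells all that it offers.
- The arm moves only by the tool servo_tool, never from a script. Its argument "targets" is a list of rows, each an object with "angular": the turn, a rotation vector about the tool's x, y, z in degrees, a list of three; "xyz": the shift along the tool's x, y, z in cm, a list of three; "claw": the finger opening in cm, from 0 to 8.76. A call has 1 to 20 rows; each row shifts and turns the commanded pose from where the row before left it, along the tool's axes as they then stand; what a row does not reach is not made up. A row lasts 1/10 s, in which the tool goes at most 50 mm and 8.59 degrees, less where a joint would pass 70% of its speed; a pose out of reach is approached as far as the arm can. A call is refused whole if a number of a shift passes 5 or a number of a turn 8.59, either way. A call with a gripper value outside its range is refused whole. The fingers move at their own pace and stop on an object; "force" is the grip in N (left out, the last holds). Time passes only in rows, so rows that do not move let the fingers close. It gives the time, the measured TCP pose, the force, the opening and the grip force at its end, in the units of the state.
- monitor.get_state(): the state, without advancing time (a new reading comes with each control period).
- viewer.grab_frame(name): name is "side" or "top"; returns a dict with "color" (400x640x3 uint8, blue, green, red), "fovy" (degrees; the focal length in pixels is half the picture's height over the tangent of half this angle, whatever the lens; pixels are square), "cx", "cy" (the principal point, pixels), "R" (3x3) and "t" (3): a world point X has camera coordinates R X + t. Camera axes: x right, y down, z forward; pixel columns grow to the right and rows downward; lengths in m; the calibration is good to about 2 mm. A picture is of the moment at which its call begins. There is no depth.
- order.job_done(): hands the job in; it is judged then, once.
The state is a dict: "t": time; "q": joint angles; "qd": joint speeds; "joint_efforts": joint torques, N m; "eef_pos": TCP position; "ee_rot": TCP orientation; "force": force on the tool from outside, world axes, zero at the start; "moment": the same for the moment, N m; "width": finger opening in m; "gripper_force": force on a finger pad.
Only numpy, scipy, OpenCV 4.12 (cv2) and the standard library are available. Lean on these libraries where they do the work, as an engineer would, in place of code of your own. Each camera call takes 0.05 s, during which the arm holds its last target. There are 200 camera calls.

## Working session

There is one attempt and no reset: what is moved stays moved. The work goes in short steps, Python scripts to look and compute and a tool call to move; the robot and the scene stay as the last step left them, time stands still between calls to the robot, and variables do not carry over. Pictures are saved under pics/ and viewed, at most 10 in all, crops included, and the job is handed in when it is done.

Besides the shell and the picture viewer there is one more tool, called after "Emit:" by a JSON object that holds its "op" and its "data". servo_tool: Moves the arm, as the interface text tells. Its arguments: {"type":"object","properties":{"targets":{"type":"array"},"force":{"type":"number"}},"required":["targets"]}

```bash
mkdir -p pics
python3 - <<'E'
from station import monitor, viewer
import cv2
s=monitor.get_state(); print(s)
for n in("top","side"):
    f=viewer.grab_frame(n); cv2.imwrite(f"pics/{n}0.png",f["color"]); print(n,f["fovy"],f["cx"],f["cy"],f["R"],f["t"])
E
```

```text
{'t': 0.0, 'q': array([ 1.58308634e+00,  3.59398428e-01,  1.10665327e-02, -3.22591019e-04,
       -1.22409814e+00, -2.88089809e-01]), 'qd': array([-0.00034189, -0.00080383, -0.00064599,  0.00177886, -0.00087041,
       -0.00178596]), 'joint_efforts': array([ 2.00795825e-03, -5.82716060e+01,  2.93054152e+01,  6.99746087e+00,
        6.78650526e-03, -1.59403389e-04]), 'eef_pos': array([0.18372919, 0.64905141, 0.2476235 ]), 'ee_rot': array([ 3.13994011e+00, -1.73454422e-04, -2.75909514e-01]), 'force': array([-0.34672346, -0.85389578,  1.02507619]), 'moment': array([-0.03593195, -0.01359269, -0.0363135 ]), 'gripper_force': 0.0, 'width': 0.08750380360332925}
top 42.62490854240564 320.5542645833376 190.45748088639314 [[ 0.01310623 -0.99989235  0.00659617]
 [-0.9837402  -0.01407565 -0.17904495]
 [ 0.17911852 -0.00414232 -0.98381878]] [-0.12820237  0.57774015  1.39503545]
side 42.930929885139435 314.25905649389085 196.479589526519 [[ 0.80218939 -0.59706558 -0.00220599]
 [-0.3468056  -0.4629379  -0.81572935]
 [ 0.48602269  0.65513448 -0.57842956]] [-0.54728852  0.2172577   1.32208944]
```

View pics/top0.png

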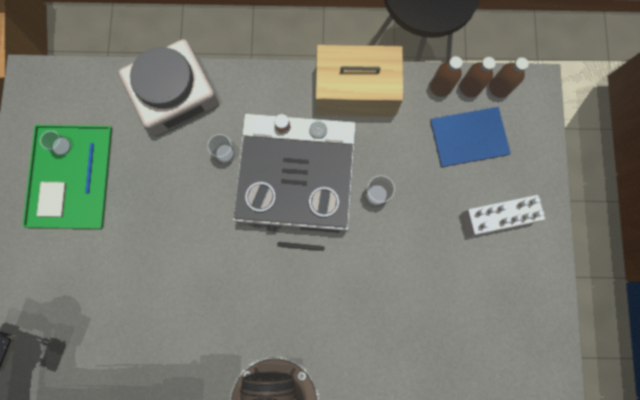

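View pics/side0.png

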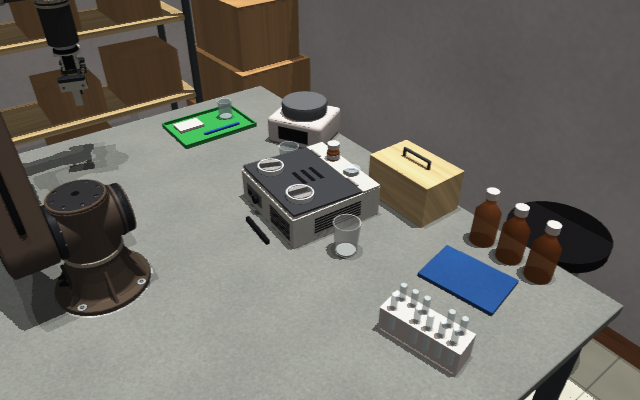

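The top view shows the unit centred at about (295,172), with the left head at (260,196) and the right head at (323,201). The dish and jar are at (318,129) and (282,122). The side view shows both heads at (271,166) and (300,192). Next I'll measure the heads and slots.

```bash
cat > h.py <<'E'
import numpy as np, cv2
from station import monitor, viewer
def cam(f):
    return 200/np.tan(np.radians(f["fovy"])/2), np.array(f["R"]), np.array(f["t"])
def ray(f,u,v,z):
    F,R,t=cam(f); d=R.T@np.array([(u-f["cx"])/F,(v-f["cy"])/F,1]); c=-R.T@t
    return c+d*(z-c[2])/d[2]
def proj(f,X):
    F,R,t=cam(f); p=R@np.array(X)+t; return np.array([f["cx"]+F*p[0]/p[2],f["cy"]+F*p[1]/p[2]])
def rect(f,x0,y0,w,h,z,s=0.0005):
    # metric overhead picture of plane z: rows = -x, columns = -y
    c=np.float32([[x0+w,y0+h],[x0+w,y0],[x0,y0],[x0,y0+h]])
    W,H=int(h/s),int(w/s)
    M=cv2.getPerspectiveTransform(np.float32([proj(f,[*p,z]) for p in c]),np.float32([[0,0],[W,0],[W,H],[0,H]]))
    return cv2.warpPerspective(f["color"],M,(W,H),flags=cv2.INTER_CUBIC)
E
python3 - <<'E'
from h import *
f=viewer.grab_frame("top"); g=viewer.grab_frame("side")
for n,(u,v) in dict(L=(260,196),R=(323,201)).items(): print(n,ray(f,u,v,.132))
for n,(u,v) in dict(L=(271,166),R=(300,192)).items(): print(n,ray(g,u,v,.132))
for n,c in dict(jar=(282,122)).items(): print(n,ray(f,*c,.163))
for n,c in dict(beak=(220,143),cup=(380,188)).items(): print(n,ray(f,*c,.09))
a=cv2.resize(f["color"][170:240,225:360],None,fx=5.9,fy=5.9,interpolation=cv2.INTER_CUBIC)
cv2.imwrite("pics/c1.png",a)
b=cv2.resize(g["color"][140:240,235:345],None,fx=5.9,fy=5.9,interpolation=cv2.INTER_CUBIC)
cv2.imwrite("pics/c2.png",b)
E
```

```text
L [0.54769913 0.04086292 0.132     ]
R [ 0.53661065 -0.12680936  0.132     ]
L [0.54186721 0.02853941 0.132     ]
R [ 0.5324628  -0.13524351  0.132     ]
jar [ 0.74351756 -0.01450802  0.163     ]
beak [0.70332213 0.16247112 0.09      ]
cup [ 0.58184881 -0.28373449  0.09      ]
```

View pics/c1.png

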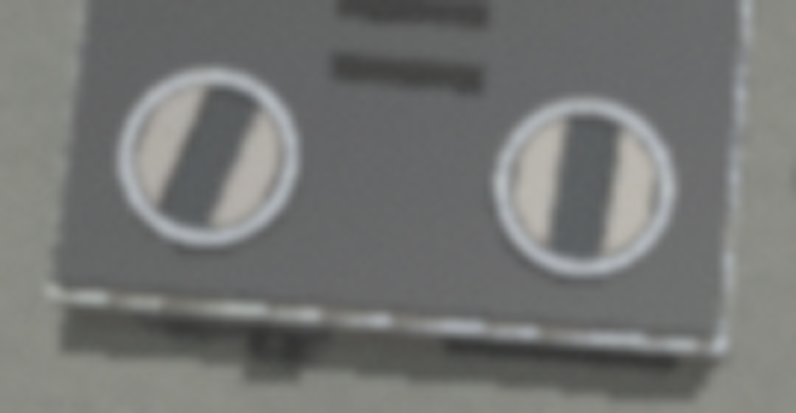

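View pics/c2.png

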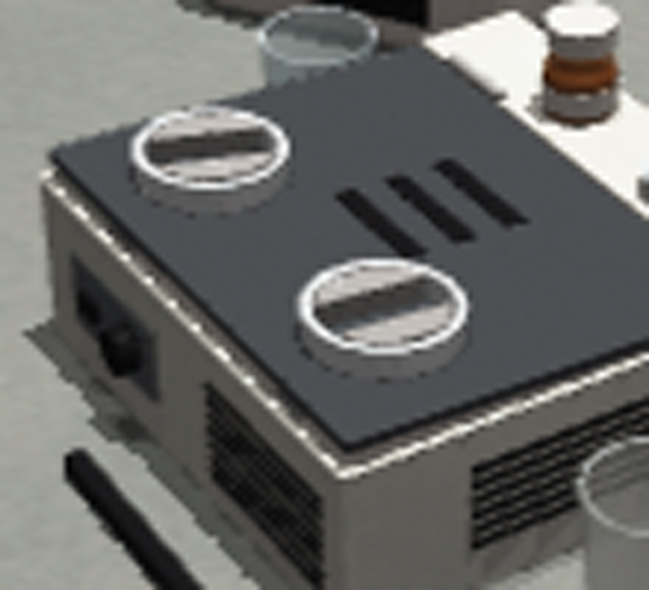

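The crops show the left slot turned about 20° clockwise from image-up and the right about 6°. The unit itself is yawed about 5°, so both fasteners are near unlocked. The collars are clean ellipses, so I'll fit those in both views.

```bash
cat >> h.py <<'E'
def heads(f,cs,r,thr=175,K=8):
    out=[]
    for (u,v) in cs:
        x0,y0=int(u-r),int(v-r); c=cv2.resize(f["color"][y0:y0+2*r+1,x0:x0+2*r+1],None,fx=K,fy=K,interpolation=cv2.INTER_CUBIC)
        m=(c.min(2)>thr).astype(np.uint8)
        cn=max(cv2.findContours(m,0,1)[0],key=lambda q:cv2.contourArea(cv2.convexHull(q)))
        e=cv2.fitEllipse(cv2.convexHull(cn)); o=lambda p:((np.array(p)+.5)/K-.5+[x0,y0])
        out.append((o(e[0]),np.array(e[1])/K,c,o,e))
    return out
def tri(f,p,g,q):
    P=[np.diag([1,1,1])@np.c_[cam(x)[1],cam(x)[2]] for x in(f,g)]
    n=[(np.array(a)-[x["cx"],x["cy"]])/cam(x)[0] for x,a in((f,p),(g,q))]
    X=cv2.triangulatePoints(P[0],P[1],n[0],n[1])[:,0]; return X[:3]/X[3]
E
python3 - <<'E'
from h import *
f=viewer.grab_frame("top"); g=viewer.grab_frame("side")
A=heads(f,[(260,196),(324,201)],18); B=heads(g,[(271,165),(300,192)],18)
for n,a,b in zip("LR",A,B):
    print(n,a[0],a[1],b[0],b[1]); print(" tri",tri(f,a[0],g,b[0]),"top",ray(f,*a[0],.132),"side",ray(g,*b[0],.132))
    # slot: dark pixels within inner part of the ellipse
    c=a[2]; m=np.zeros(c.shape[:2],np.uint8); cv2.ellipse(m,(a[4][0],tuple(.8*np.array(a[4][1])),a[4][2]),255,-1)
    d=((c.max(2)<135)&(m>0)).astype(np.uint8); k=max(cv2.findContours(d,0,1)[0],key=cv2.contourArea)
    M=cv2.moments(k); cc=a[3]((M['m10']/M['m00'],M['m01']/M['m00'])); th=.5*np.arctan2(2*M['mu11'],M['mu20']-M['mu02'])
    dv=np.array([np.cos(th),np.sin(th)]); dv*=-np.sign(dv[1])
    p,q=ray(f,*(cc-3*dv),.12),ray(f,*(cc+3*dv),.12); w=q-p
    print(" slot yaw",np.degrees(np.arctan2(w[1],w[0])),"centre",ray(f,*cc,.118))
E
```

```text
L [270.01257324 186.46002293] [0.40041167 2.32903719] [270.07711411 164.5561657 ] [14.00257206 26.372118  ]
 tri [0.5560525  0.02208782 0.13949525] top [0.57389223 0.01505341 0.132     ] side [0.54409339 0.03715157 0.132     ]Traceback (most recent call last):
  File "<stdin>", line 8, in <module>
ValueError: max() iterable argument is empty
```

```bash
cat > m.py <<'E'
from h import *
f=viewer.grab_frame("top"); g=viewer.grab_frame("side")
A=heads(f,[(260,196),(324,201)],17,135); B=heads(g,[(271,165),(300,192)],17)
for n,a,b in zip("LR",A,B):
    print(n,a[0],a[1],b[0],b[1]); print(" tri",tri(f,a[0],g,b[0]),"top",ray(f,*a[0],.135),"side",ray(g,*b[0],.135))
    c=a[2]; m=np.zeros(c.shape[:2],np.uint8); cv2.ellipse(m,(a[4][0],tuple(.72*np.array(a[4][1])),a[4][2]),255,-1)
    d=((c.max(2)<135)&(m>0)).astype(np.uint8); k=max(cv2.findContours(d,0,1)[0],key=cv2.contourArea)
    M=cv2.moments(k); cc=a[3]((M['m10']/M['m00'],M['m01']/M['m00'])); th=.5*np.arctan2(2*M['mu11'],M['mu20']-M['mu02'])
    dv=np.array([np.cos(th),np.sin(th)]); dv*=-np.sign(dv[1])
    p,q=ray(f,*(cc-3*dv),.12),ray(f,*(cc+3*dv),.12); w=q-p
    print(" slot yaw",np.degrees(np.arctan2(w[1],w[0])),"centre",ray(f,*cc,.12))
E
python3 m.py
```

```text
L [259.86989784 195.99895859] [29.83693886 30.90429306] [270.07854843 164.55358124] [14.00209618 26.3788681 ]
 tri [0.54769805 0.04191116 0.1284509 ] top [0.54718938 0.04086178 0.135     ] side [0.54161102 0.03297169 0.135     ]
 slot yaw -22.694424842155964 centre [ 0.5387067  -0.12898694  0.12      ]
R [323.6436348  201.09908485] [30.1223278  31.01802254] [299.51245308 191.44077301] [15.97934437 28.30122375]
 tri [ 0.53638602 -0.12826965  0.1285334 ] top [ 0.53588599 -0.1284905   0.135     ] side [ 0.53050206 -0.13576283  0.135     ]
 slot yaw -8.06436777548112 centre [ 0.53837603 -0.12848404  0.12      ]
```

Emit:
{"op": "servo_tool", "data": {"targets": [{"xyz":[1.5,1.4,0],"angular":[0,0,0],"claw":0},{"xyz":[3,2.85,0],"angular":[0,0,0],"claw":0},{"xyz":[3,2.85,0],"angular":[0,0,0],"claw":0},{"xyz":[3,2.85,0],"angular":[0,0,0],"claw":0},{"xyz":[3,2.85,0],"angular":[0,0,0],"claw":0},{"xyz":[3,2.85,0],"angular":[0,0,0],"claw":0},{"xyz":[3,2.85,0],"angular":[0,0,0],"claw":0},{"xyz":[3,2.85,0],"angular":[0,0,0],"claw":0},{"xyz":[3,2.85,0],"angular":[0,0,0],"claw":0},{"xyz":[3,2.85,0],"angular":[0,0,0],"claw":0},{"xyz":[3,2.85,0],"angular":[0,0,0],"claw":0},{"xyz":[3,2.85,0],"angular":[0,0,0],"claw":0},{"xyz":[3,2.85,0],"angular":[0,0,0],"claw":0},{"xyz":[3,2.85,0],"angular":[0,0,0],"claw":0},{"xyz":[3,2.85,0],"angular":[0,0,0],"claw":0},{"xyz":[3,2.85,0],"angular":[0,0,0],"claw":0},{"xyz":[3,2.85,0],"angular":[0,0,0],"claw":0},{"xyz":[2,1.6,0],"angular":[0,0,0],"claw":0},{"xyz":[0,0,0],"angular":[0,0,0],"claw":0},{"xyz":[0,0,0],"angular":[0,0,0],"claw":0}]}}

```text
t: 2.4
eef_pos: [0.5471, 0.041, 0.2483]
ee_rot: [3.141, 0.0, -0.278]
force: [0.3, 0.8, -0.0]
width: 0.0005
gripper_force: 0.0
```

Emit:
{"op": "servo_tool", "data": {"targets": [{"xyz":[0,0,0],"angular":[0,0,4],"claw":0},{"xyz":[0,0,0],"angular":[0,0,8],"claw":0},{"xyz":[0,0,0],"angular":[0,0,8],"claw":0},{"xyz":[0,0,0],"angular":[0,0,8],"claw":0},{"xyz":[0,0,0],"angular":[0,0,8],"claw":0},{"xyz":[0,0,0],"angular":[0,0,8],"claw":0},{"xyz":[0,0,0],"angular":[0,0,8],"claw":0},{"xyz":[0,0,0],"angular":[0,0,8],"claw":0},{"xyz":[0,0,0],"angular":[0,0,8],"claw":0},{"xyz":[0,0,0],"angular":[0,0,8],"claw":0},{"xyz":[0,0,0],"angular":[0,0,8],"claw":0},{"xyz":[0,0,0],"angular":[0,0,8],"claw":0},{"xyz":[0,0,0],"angular":[0,0,4],"claw":0},{"xyz":[0,0,0],"angular":[0,0,0],"claw":0},{"xyz":[0,0,0],"angular":[0,0,0],"claw":0}]}}

```text
t: 3.9
eef_pos: [0.5467, 0.0423, 0.2488]
ee_rot: [-3.141, 0.0, -1.948]
force: [-0.9, -0.6, 0.3]
width: 0.0002
gripper_force: 0.0
```

Emit:
{"op": "servo_tool", "data": {"targets": [{"xyz":[0,0,1],"angular":[0,0,0],"claw":0},{"xyz":[0,0,2],"angular":[0,0,0],"claw":0},{"xyz":[0,0,2],"angular":[0,0,0],"claw":0},{"xyz":[0,0,2],"angular":[0,0,0],"claw":0},{"xyz":[0,0,1],"angular":[0,0,0],"claw":0},{"xyz":[0,0,0],"angular":[0,0,0],"claw":0},{"xyz":[0,0,0],"angular":[0,0,0],"claw":0}]}}

```text
t: 4.6
eef_pos: [0.5473, 0.0416, 0.1689]
ee_rot: [-3.141, -0.0, -1.951]
force: [0.4, 0.0, 0.2]
width: 0.0007
gripper_force: 0.0
```

Run:
```python
from h import *
g=viewer.grab_frame("side"); f=viewer.grab_frame("top")
a=cv2.resize(g["color"][120:220,225:345],None,fx=5,fy=5,interpolation=cv2.INTER_CUBIC)
p=monitor.get_state()["eef_pos"]; print(p)
print("tip proj crop",(proj(g,p-[0,0,.022])-[225,120]+.5)*5, "axis", (proj(g,[.547,.041,.132])-[225,120]+.5)*5)
cv2.imwrite("pics/s2.png",a)
```

```text
[0.54762888 0.04179454 0.16952463]
tip proj crop [227.32581113 198.18537754] axis [228.50647205 221.0776035 ]
```

View pics/s2.png

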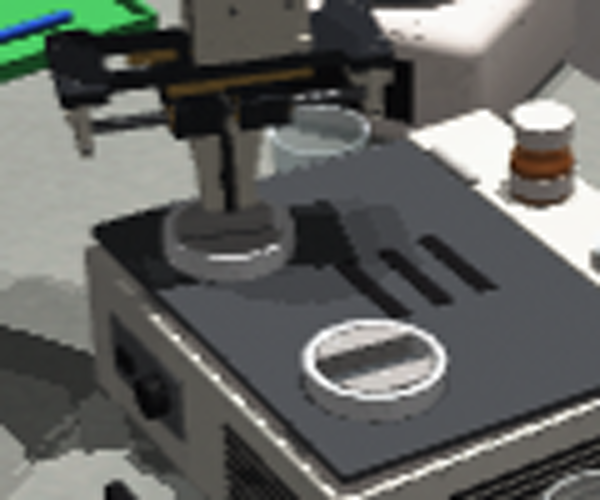

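The closed fingers stand over the left head at about (230,208), with the collar centre at about (228,226), and line up with the slot. I'll descend into it.

Emit:
{"op": "servo_tool", "data": {"targets": [{"xyz":[0,0,0.7],"angular":[0,0,0],"claw":0},{"xyz":[0,0,0.7],"angular":[0,0,0],"claw":0},{"xyz":[0,0,0.5],"angular":[0,0,0],"claw":0},{"xyz":[0,0,0.3],"angular":[0,0,0],"claw":0},{"xyz":[0,0,0.2],"angular":[0,0,0],"claw":0},{"xyz":[0,0,0],"angular":[0,0,0],"claw":0}]}}

```text
t: 5.3
eef_pos: [0.5473, 0.0418, 0.1444]
ee_rot: [-3.141, 0.0, -1.951]
force: [0.5, 0.6, 0.4]
width: 0.0004
gripper_force: 0.7
```

Emit:
{"op": "servo_tool", "data": {"targets": [{"xyz":[0,0,0.3],"angular":[0,0,0],"claw":0},{"xyz":[0,0,0.3],"angular":[0,0,0],"claw":0},{"xyz":[0,0,0.3],"angular":[0,0,0],"claw":0},{"xyz":[0,0,0.2],"angular":[0,0,0],"claw":0},{"xyz":[0,0,0],"angular":[0,0,0],"claw":0},{"xyz":[0,0,0],"angular":[0,0,0],"claw":0}]}}

```text
t: 5.9
eef_pos: [0.5469, 0.0417, 0.134]
ee_rot: [-3.142, 0.0, -1.951]
force: [-1.5, 2.8, 7.0]
width: 0.0005
gripper_force: 4.1
```

Emit:
{"op": "servo_tool", "data": {"targets": [{"xyz":[0,0,0.1],"angular":[0,0,0],"claw":0},{"xyz":[0,0,0.1],"angular":[0,0,0],"claw":0},{"xyz":[0,0,0],"angular":[0,0,0],"claw":0},{"xyz":[0,0,0],"angular":[0,0,0],"claw":0}]}}

```text
t: 6.3
eef_pos: [0.5469, 0.0417, 0.1331]
ee_rot: [-3.141, 0.0, -1.951]
force: [-7.3, 3.5, 16.7]
width: 0.0002
gripper_force: 8.5
```

Emit:
{"op": "servo_tool", "data": {"targets": [{"xyz":[0,0,0],"angular":[0,0,4],"claw":0},{"xyz":[0,0,0],"angular":[0,0,6],"claw":0},{"xyz":[0,0,0],"angular":[0,0,6],"claw":0},{"xyz":[0,0,0],"angular":[0,0,6],"claw":0},{"xyz":[0,0,0],"angular":[0,0,6],"claw":0},{"xyz":[0,0,0],"angular":[0,0,6],"claw":0},{"xyz":[0,0,0],"angular":[0,0,6],"claw":0},{"xyz":[0,0,0],"angular":[0,0,6],"claw":0},{"xyz":[0,0,0],"angular":[0,0,6],"claw":0},{"xyz":[0,0,0],"angular":[0,0,6],"claw":0},{"xyz":[0,0,0],"angular":[0,0,6],"claw":0},{"xyz":[0,0,0],"angular":[0,0,6],"claw":0},{"xyz":[0,0,0],"angular":[0,0,4],"claw":0},{"xyz":[0,0,0],"angular":[0,0,0],"claw":0},{"xyz":[0,0,0],"angular":[0,0,0],"claw":0}]}}

```text
t: 7.8
eef_pos: [0.5469, 0.0416, 0.1331]
ee_rot: [-3.142, 0.001, 3.041]
force: [-6.8, 2.9, 16.4]
width: -0.0
gripper_force: 8.9
```

```bash
python3 -c "
from station import monitor
s=monitor.get_state();print(s['moment'],s['force'],s['q'],s['eef_pos'])"
```

```text
[ 0.98154951  2.46461774 -0.00686636] [-6.81333152  2.8790394  16.43738367] [ 4.33357310e-01  2.57332690e-01 -4.22731357e-01  4.27853791e-04
 -8.90343986e-01 -2.10527906e+00] [0.54686106 0.04156147 0.13308199]
```

Emit:
{"op": "servo_tool", "data": {"targets": [{"xyz":[0,0,0],"angular":[0,0,3],"claw":0},{"xyz":[0,0,0],"angular":[0,0,3],"claw":0},{"xyz":[0,0,0],"angular":[0,0,2],"claw":0},{"xyz":[0,0,0],"angular":[0,0,0],"claw":0}]}}

```text
t: 8.2
eef_pos: [0.5469, 0.0415, 0.1331]
ee_rot: [-3.141, 0.001, 2.901]
force: [-6.6, 2.4, 16.3]
width: 0.0005
gripper_force: 15.7
```

```bash
cat > st.py <<'E'
from station import monitor
s=monitor.get_state();print(s['moment'].round(3),s['force'].round(1),s['q'][5].round(3),s['eef_pos'].round(4),s['ee_rot'].round(3))
E
python3 st.py
```

```text
[0.875 2.415 0.349] [-6.6  2.4 16.3] -2.245 [0.5469 0.0415 0.1331] [-3.141e+00  1.000e-03  2.901e+00]
```

Emit:
{"op": "servo_tool", "data": {"targets": [{"xyz":[0,0,0],"angular":[0,0,2],"claw":0},{"xyz":[0,0,0],"angular":[0,0,2],"claw":0},{"xyz":[0,0,0],"angular":[0,0,0],"claw":0}]}}

```text
t: 8.5
eef_pos: [0.5469, 0.0418, 0.1331]
ee_rot: [-3.141, 0.001, 2.833]
force: [-8.0, 3.4, 17.2]
width: 0.0004
gripper_force: 34.8
```

```bash
python3 st.py
```

```text
[1.391 2.702 1.254] [-8.   3.4 17.2] -2.314 [0.5469 0.0418 0.1331] [-3.141e+00  1.000e-03  2.833e+00]
```

Emit:
{"op": "servo_tool", "data": {"targets": [{"xyz":[0,0,0],"angular":[0,0,-4],"claw":0},{"xyz":[0,0,0],"angular":[0,0,-4],"claw":0},{"xyz":[0,0,0],"angular":[0,0,-4],"claw":0},{"xyz":[0,0,-0.4],"angular":[0,0,0],"claw":0},{"xyz":[0,0,-0.6],"angular":[0,0,0],"claw":0},{"xyz":[0,0,-1],"angular":[0,0,0],"claw":0},{"xyz":[0,0,-1],"angular":[0,0,0],"claw":0},{"xyz":[0,0,-1],"angular":[0,0,0],"claw":0},{"xyz":[0,0,0],"angular":[0,0,0],"claw":0}]}}

```text
t: 9.4
eef_pos: [0.5479, 0.0418, 0.1734]
ee_rot: [3.141, 0.003, 3.04]
force: [-0.0, -0.8, -0.5]
width: 0.0003
gripper_force: 0.0
```

Emit:
{"op": "servo_tool", "data": {"targets": [{"xyz":[0,0,0],"angular":[0,0,-4],"claw":0},{"xyz":[0,0,0],"angular":[0,0,-8],"claw":0},{"xyz":[0,0,0],"angular":[0,0,-8],"claw":0},{"xyz":[0,0,0],"angular":[0,0,-8],"claw":0},{"xyz":[0,0,0],"angular":[0,0,-8],"claw":0},{"xyz":[0,0,0],"angular":[0,0,-8],"claw":0},{"xyz":[0,0,0],"angular":[0,0,-8],"claw":0},{"xyz":[0,0,0],"angular":[0,0,-8],"claw":0},{"xyz":[0,0,0],"angular":[0,0,-8],"claw":0},{"xyz":[0,0,0],"angular":[0,0,-8],"claw":0},{"xyz":[0,0,0],"angular":[0,0,-8],"claw":0},{"xyz":[0,0,0],"angular":[0,0,-4],"claw":0},{"xyz":[0,0,0],"angular":[0,0,0],"claw":0},{"xyz":[0,0,0],"angular":[0,0,0],"claw":0}]}}

```text
t: 10.8
eef_pos: [0.5469, 0.0416, 0.1714]
ee_rot: [3.141, -0.0, -1.709]
force: [-0.8, 0.1, -0.3]
width: 0.0008
gripper_force: 0.0
```

Run:
```python
from h import *
s=monitor.get_state(); g=viewer.grab_frame("side")
a=cv2.resize(g["color"][120:220,225:345],None,fx=5,fy=5,interpolation=cv2.INTER_CUBIC)
cv2.imwrite("pics/s3.png",a)
from scipy.spatial.transform import Rotation as Ro
p=s["eef_pos"]; R=Ro.from_euler("xyz",s["ee_rot"]).as_matrix()
print(p,s["ee_rot"],s["force"],s["q"],R.T@(np.array([.536,-.1285,p[2]])-p)*100)
```

```text
[0.54689061 0.04155385 0.17138016] [ 3.14127480e+00 -1.02140671e-04 -1.70935843e+00] [-0.84291918  0.10790463 -0.28408332] [ 4.33029650e-01  2.16772047e-01 -3.75706547e-01 -1.03700778e-04
 -9.78640317e-01 -5.71533870e-01] [ 1.69928188e+01 -1.27014643e+00  1.33193888e-03]
```

View pics/s3.png

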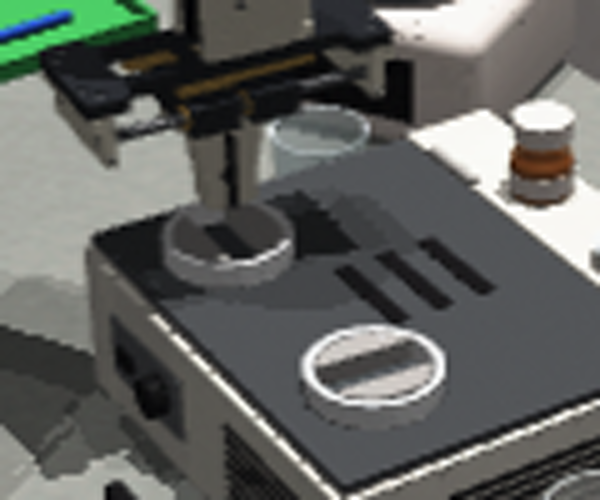

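The left slot, at (225,240), now runs left to right, and the panel sits lower. Next is the right head.

Emit:
{"op": "servo_tool", "data": {"targets": [{"xyz":[1.5,-0.1,0],"angular":[0,0,0],"claw":0},{"xyz":[3,-0.2,0],"angular":[0,0,0],"claw":0},{"xyz":[3,-0.25,0],"angular":[0,0,0],"claw":0},{"xyz":[3,-0.25,0],"angular":[0,0,0],"claw":0},{"xyz":[3,-0.25,0],"angular":[0,0,0],"claw":0},{"xyz":[2.5,-0.15,0],"angular":[0,0,0],"claw":0},{"xyz":[1,-0.05,0],"angular":[0,0,0],"claw":0},{"xyz":[0,0,0],"angular":[0,0,0],"claw":0},{"xyz":[0,0,0],"angular":[0,0,0],"claw":0},{"xyz":[0,0,0],"angular":[0,0,0],"claw":0}]}}

```text
t: 11.85
eef_pos: [0.5364, -0.128, 0.1716]
ee_rot: [-3.142, 0.0, -1.707]
force: [0.3, -0.2, 1.0]
width: 0.0004
gripper_force: 0.0
```

Emit:
{"op": "servo_tool", "data": {"targets": [{"xyz":[0,0,0.7],"angular":[0,0,0],"claw":0},{"xyz":[0,0,0.7],"angular":[0,0,0],"claw":0},{"xyz":[0,0,0.6],"angular":[0,0,0],"claw":0},{"xyz":[0,0,0.4],"angular":[0,0,0],"claw":0},{"xyz":[0,0,0.4],"angular":[0,0,0],"claw":0},{"xyz":[0,0,0.2],"angular":[0,0,0],"claw":0},{"xyz":[0,0,0],"angular":[0,0,0],"claw":0},{"xyz":[0,0,0],"angular":[0,0,0],"claw":0}]}}

```text
t: 12.65
eef_pos: [0.5364, -0.1283, 0.1415]
ee_rot: [-3.142, 0.0, -1.707]
force: [0.5, 3.1, -0.9]
width: 0.0002
gripper_force: 1.2
```

Emit:
{"op": "servo_tool", "data": {"targets": [{"xyz":[0,0,0.3],"angular":[0,0,0],"claw":0},{"xyz":[0,0,0.3],"angular":[0,0,0],"claw":0},{"xyz":[0,0,0.2],"angular":[0,0,0],"claw":0},{"xyz":[0,0,0.2],"angular":[0,0,0],"claw":0},{"xyz":[0,0,0],"angular":[0,0,0],"claw":0},{"xyz":[0,0,0],"angular":[0,0,0],"claw":0}]}}

```text
t: 13.25
eef_pos: [0.5367, -0.1284, 0.1331]
ee_rot: [-3.14, 0.0, -1.706]
force: [-3.7, 5.6, 15.1]
width: 0.0005
gripper_force: 10.0
```

```bash
python3 st.py
```

```text
[2.261 1.59  0.004] [-3.7  5.6 15.1] -0.256 [ 0.5367 -0.1284  0.1331] [-3.14   0.    -1.706]
```

Emit:
{"op": "servo_tool", "data": {"targets": [{"xyz":[0,0,0],"angular":[0,0,4],"claw":0},{"xyz":[0,0,0],"angular":[0,0,6],"claw":0},{"xyz":[0,0,0],"angular":[0,0,6],"claw":0},{"xyz":[0,0,0],"angular":[0,0,6],"claw":0},{"xyz":[0,0,0],"angular":[0,0,6],"claw":0},{"xyz":[0,0,0],"angular":[0,0,6],"claw":0},{"xyz":[0,0,0],"angular":[0,0,6],"claw":0},{"xyz":[0,0,0],"angular":[0,0,6],"claw":0},{"xyz":[0,0,0],"angular":[0,0,6],"claw":0},{"xyz":[0,0,0],"angular":[0,0,6],"claw":0},{"xyz":[0,0,0],"angular":[0,0,6],"claw":0},{"xyz":[0,0,0],"angular":[0,0,6],"claw":0},{"xyz":[0,0,0],"angular":[0,0,6],"claw":0},{"xyz":[0,0,0],"angular":[0,0,6],"claw":0},{"xyz":[0,0,0],"angular":[0,0,6],"claw":0},{"xyz":[0,0,0],"angular":[0,0,4],"claw":0},{"xyz":[0,0,0],"angular":[0,0,2],"claw":0},{"xyz":[0,0,0],"angular":[0,0,0],"claw":0},{"xyz":[0,0,0],"angular":[0,0,0],"claw":0}]}}

```text
t: 15.15
eef_pos: [0.5357, -0.129, 0.1331]
ee_rot: [-3.141, -0.0, 2.936]
force: [-8.0, 3.7, 17.0]
width: 0.0007
gripper_force: 9.7
```

```bash
python3 st.py
```

```text
[1.245 2.61  0.104] [-8.   3.7 17. ] -1.897 [ 0.5357 -0.129   0.1331] [-3.141 -0.     2.936]
```

Emit:
{"op": "servo_tool", "data": {"targets": [{"xyz":[0,0,0],"angular":[0,0,2],"claw":0},{"xyz":[0,0,0],"angular":[0,0,2],"claw":0},{"xyz":[0,0,0],"angular":[0,0,2],"claw":0},{"xyz":[0,0,0],"angular":[0,0,0],"claw":0}]}}

```text
t: 15.55
eef_pos: [0.5358, -0.1289, 0.1331]
ee_rot: [-3.14, -0.0, 2.833]
force: [-6.8, 4.3, 16.5]
width: 0.001
gripper_force: 35.0
```

```bash
python3 st.py
```

```text
[1.455 2.553 1.202] [-6.8  4.3 16.5] -2.001 [ 0.5358 -0.1289  0.1331] [-3.14  -0.     2.833]
```

Emit:
{"op": "servo_tool", "data": {"targets": [{"xyz":[0,0,0],"angular":[0,0,-4],"claw":0},{"xyz":[0,0,0],"angular":[0,0,-4],"claw":0},{"xyz":[0,0,0],"angular":[0,0,-4],"claw":0},{"xyz":[0,0,-0.4],"angular":[0,0,0],"claw":0},{"xyz":[0,0,-0.6],"angular":[0,0,0],"claw":0},{"xyz":[0,0,-1],"angular":[0,0,0],"claw":0},{"xyz":[0,0,-2],"angular":[0,0,0],"claw":0},{"xyz":[0,0,-3],"angular":[0,0,0],"claw":0},{"xyz":[0,0,-3],"angular":[0,0,0],"claw":0},{"xyz":[0,0,-3],"angular":[0,0,0],"claw":0},{"xyz":[0,0,-3],"angular":[0,0,0],"claw":0},{"xyz":[0,0,-3],"angular":[0,0,0],"claw":0},{"xyz":[0,0,-2],"angular":[0,0,0],"claw":0},{"xyz":[0,0,0],"angular":[0,0,0],"claw":0},{"xyz":[0,0,0],"angular":[0,0,0],"claw":0}]}}

```text
t: 17.05
eef_pos: [0.5361, -0.1285, 0.3419]
ee_rot: [3.141, 0.0, 3.04]
force: [0.1, -0.2, -0.9]
width: 0.0007
gripper_force: 0.0
```

```bash
python3 st.py
python3 - <<'E'
from h import *
g=viewer.grab_frame("side")
cv2.imwrite("pics/s4.png",cv2.resize(g["color"][110:250,225:395],None,fx=4,fy=4,interpolation=cv2.INTER_CUBIC))
E
```

```text
[ 0.028 -0.152  0.011] [ 0.1 -0.2 -0.9] -1.792 [ 0.5361 -0.1285  0.3419] [3.141 0.    3.04 ]
```

View pics/s4.png

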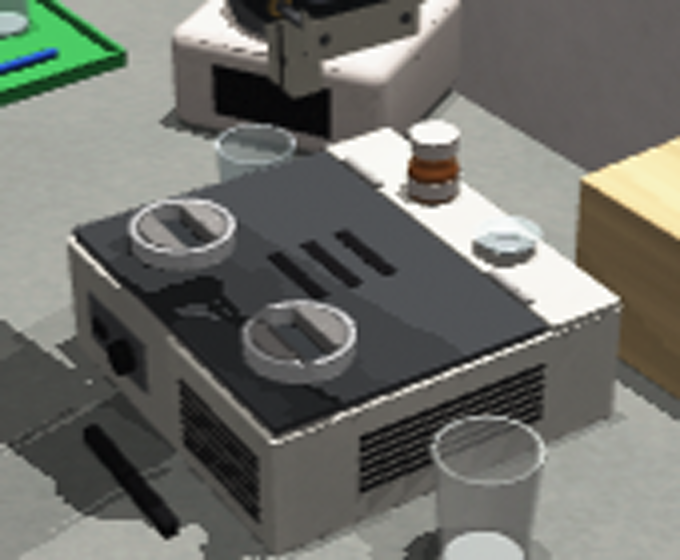

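Both slots, at (183,228) and (300,340), run parallel to the front edge. The panel is flush, the arm is clear and the bystanders haven't moved.

```bash
python3 -c "
from station import order
print(order.job_done())"
```

```text
the job is handed in; nothing more can be done
None
```

I turned both fasteners clockwise to their stops and the panel stays down with the arm clear; I handed the job in at about 17 s, and no verdict came back.

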